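Switch the classroom circuit board over to its lamp

TASK

On the plywood circuit board, push the pointer arm round with a fingertip until it points squarely at the plug-in unit that carries the lamp bulb. Then press the push button all the way down and let it go, leaving the arm pointing at the lamp. Push gently and do not grip the arm; never press the button while the arm points anywhere else, and leave the plug-in units in their sockets and the bottle, binder clip and eraser where they are.

Things in the scene. Friction and masses are not known exactly. Their poses are not given: they have to be found in the camera images.
- board: Plywood board, 18 mm thick, fixed. Origin: on the table under the arm's spindle (top 48 mm up); board spans x -170..180, y -160..180 mm. Three round sockets (48 mm wide, 10 high) lie 140 mm from the spindle at +70, +20, -30 degrees from its +x (anticlockwise from above), a brass strip inboard of each. Coin-cell holder at x -130, y 120 (32 wide, 9 high); button at x -65, y 138.
- pointer_arm: Aluminium bar turning level on the spindle, 14 mm wide, 8 thick, tip 108 mm out. Origin: spindle axis at bar underside, 30 mm above table; x points to the tip, z up. A black upright finger post, 12 mm thick, stands on it 80 mm from the spindle, from bar top (38 mm above table) up to 77 mm: push its side. Friction 0.05 N m (0.6 N at the post) keeps the arm where it is left.
- pointer (a joint): Angle of the pointer arm (rad): 0 when it points along the board's own +x, growing anticlockwise seen from above; stops at -2.75 and +1.65. It starts between -2.4 and -1.35, on the side away from the sockets.
- lamp: Plug-in unit with the lamp bulb: round white base 32 mm across and 24 mm high, a steel neck and a glass bulb 38 mm across on top, 68 mm high in all. It stands loose in one of the three sockets, 140 mm from the spindle, its underside on the board. Origin: centre of its underside, 18 mm above the table.
- blank1: Plug-in blank without a bulb: plain flat white disc 32 mm across and 24 mm high, loose in another socket. Origin: centre of its underside, 18 mm above the table.
- blank2: Second blank, just like the first, loose in the remaining socket. Origin: centre of its underside.
- button (a joint): Travel of the push button (m): 0 when up, 0.006 when fully down. A spring brings it back up; fully down takes about 4 N.
- button_top (a point): Centre of the top face of the black push button, 28 mm across, 40 mm above the table, in a grey housing 44 mm across and 12 mm high; it is pressed straight down.
- bottle: Water bottle standing beside the board, 62 mm across and 170 mm tall. Origin: centre of its underside.
- binder_clip: Binder clip lying on the table, black body 32 x 22 x 18 mm with wire handles. Origin: under the centre of its body.
- eraser: Whiteboard eraser lying on the table, 120 x 50 mm, 32 mm high. Origin: centre of its underside.
Mind the look-alikes: they are no part of the job. What is meant by the lamp is not orange, and is the larger of those in its own colour.

How it is judged (in metres and radians):
On the way, in this order (a step that is already met when the one before it is completed fails the run):
1. the arm points at the lamp and rests there, the button still up (y of lamp in the frame of pointer_arm between -0.012 and 0.012 m and x of lamp in the frame of pointer_arm above 0.1 m and velocity of joint pointer between -0.1 and 0.1 rad/s and value of joint button below 0.002 m), for 0.2 s.
2. the button is pressed down while the arm points at the lamp (y of lamp in the frame of pointer_arm between -0.012 and 0.012 m and x of lamp in the frame of pointer_arm above 0.1 m and value of joint button above 0.0045 m), for 0.05 s.
At the end, for the whole second after the job is handed in: The arm rests pointing at the lamp (lamp axis within 12 mm of the arm's centre line). The button was pressed at least 4.5 mm while it pointed there and is up again (under 2 mm). Plug-in units within 10 mm, bottle, clip and eraser within 15 mm of their starts (y of lamp in the frame of pointer_arm between -0.012 and 0.012 m and x of lamp in the frame of pointer_arm above 0.1 m and velocity of joint pointer between -0.05 and 0.05 rad/s and value of joint button below 0.002 m and distance of each of lamp, blank1, blank2 from where it was at the start of the episode below 0.01 m and distance of each of bottle, binder_clip, eraser from where it was at the start of the episode below 0.015 m); the robot touches nothing.
It fails at once if the button is pressed (over 3 mm) while the arm does not point at the lamp (value of joint button above 0.003 m and not (y of lamp in the frame of pointer_arm between -0.012 and 0.012 m and x of lamp in the frame of pointer_arm above 0.1 m)).
It fails at once if the arm is gripped or shoved with more than 25 N (contact force between the fingers and pointer_arm above 25 N).
It fails at once if a plug-in unit is lifted, knocked over or moved by more than 10 mm (distance of any of lamp, blank1, blank2 from where it was at the start of the episode above 0.01 m or angle between any of lamp, blank1, blank2's own z axis and vertical above 0.35 rad).
It fails at once if the bottle, clip or eraser is lifted, knocked over or moved by more than 15 mm (distance of any of bottle, binder_clip, eraser from where it was at the start of the episode above 0.015 m or angle between bottle's own z axis and vertical above 0.35 rad).
It also fails if it takes over 61 s, if anything falls off the work surface, if the arm or the gripper's body presses on something with over 40 N, if the wrist force passes 120 N, or if a joint passes its speed limit or range.

ROBOT

A 7-joint arm with a two-finger parallel gripper is mounted at the origin on the work surface. World frame = base frame: x ahead of the robot, y to its left, z up, the work surface at z = 0. Lengths are in mm, angles in rad, forces in N, time in s.
With the tool pointing down it reaches from about 425 to 825 mm from the base axis. Payload 3.6 kg.
Tool frame: the origin (TCP) lies at the very end of the fingers, on their centre line; the grasp point (between the pads) lies 19 mm behind it; z points along the fingers, y is the line along which they close (so a half turn about z gives the same grasp; the last joint's range is limited). The gripper opens to 85 mm and grips with 20 to 120 N. Pads are 22 mm wide; open, the fingers measure 114 mm over their backs; the gripper's body (76 mm by 85 mm) begins 54 mm behind the grasp point. The pads swing forward as they close: fully open they stand 13 mm farther back than shut.
Start: joints at [1.147, 0.615, -0.013, 1.423, 0.008, 1.103, -0.04], TCP at [251.213, -599.462, 231.297] pointing down, gripper open.
Joint ranges: [-3.12, 3.12], [-0.3, 2.06], [-1.34, 1.32], [0.26, 2.42], [-1.36, 4.5], [0.01, 1.98], [-2.84, 2.84]. Speed limits (rad/s): [2.79, 2.79, 3.14, 3.14, 3.14, 3.14, 3.14].

INTERFACE

Orientations are given as a 3x3 rotation matrix whose columns are the frame's x, y, z axes.
In Python, from cell import read_state, eyes, job gives the robot as it stands. The module is installed in compiled form; this text tells all that it offers.
- The arm moves only by the tool carry_out, never from a script. Its argument "plan" is one flat list of numbers, 4 for each row, row after row: the shift along the world's x, y, z in cm, then the turn about the world's z in rad. A call has 1 to 20 rows; each row shifts and turns the commanded pose from where the row before left it; what a row does not reach is not made up. A row lasts 1/8 s, in which the tool goes at most 62.5 mm and 10.7 degrees, less where a joint would pass 70% of its speed; a pose out of reach is approached as far as the arm can. A call is refused whole if a number of a shift passes 6.25 or a number of a turn 0.188, either way. A call with a gripper value outside its range is refused whole. "jaw" is the finger opening in cm, from 0 to 8.54, set as the call begins (left out, the last holds). The fingers move at their own pace and stop on an object; "squeeze" is the grip in N (left out, the last holds). Time passes only in rows, so rows that do not move let the fingers close. It gives the time, the measured TCP pose, the force, the opening and the grip force at its end, in the units of the state.
- read_state(): the state, without advancing time (a new reading comes with each control period).
- eyes.grab_frame(name): name is "side" or "top"; returns (picture, depth): 400x640x3 uint8, red, green, blue; 400x640 float32, mm along the optical axis (not along the pixel's ray), 0 where there is no reading.
- eyes.calibration(name): a dict with "camera_matrix" (3x3 intrinsics, pixels), "R" (3x3) and "t" (3): a world point X has camera coordinates R X + t. Camera axes: x right, y down, z forward; pixel columns grow to the right and rows downward; lengths in mm; the calibration is good to about 2 mm. A picture is of the moment at which its call begins. calibration takes no time and is no camera call.
- job.hand_in(): hands the job in; it is judged then, once.
The state is a dict: "time_s": time; "qpos": joint angles; "joint_velocities": joint speeds; "joint_efforts": joint torques, N m; "eef_pos": TCP position; "tcp_rot": TCP orientation; "force": force on the tool from outside, world axes, zero at the start; "ft_torque": the same for the moment, N m; "finger_gap": finger opening in mm; "finger_force": force on a finger pad.
Only numpy, scipy, OpenCV 4.12 (cv2) and the standard library are available. Lean on these libraries where they do the work, as an engineer would, in place of code of your own. Each camera call takes 0.05 s, during which the arm holds its last target. There are 200 camera calls.

## Working session

There is one attempt and no reset: what is moved stays moved. The work goes in short steps, Python scripts to look and compute and a tool call to move; the robot and the scene stay as the last step left them, time stands still between calls to the robot, and variables do not carry over. Pictures are saved under pics/ and viewed, at most 10 in all, crops included, and the job is handed in when it is done.

Besides the shell and the picture viewer there is one more tool, called after ">>>" as name(argument=value, ...) on one line, values as JSON. carry_out: Moves the arm, as the interface text tells. Its arguments: {"type":"object","properties":{"plan":{"type":"array"},"jaw":{"type":"number"},"squeeze":{"type":"number"}},"required":["plan"]}

```bash
mkdir -p pics; cat > h.py <<'E'
import numpy as np, cv2
from cell import read_state, eyes, job
def grab(n,save):
    p,d=eyes.grab_frame(n); cv2.imwrite(f'pics/{save}.png',p[:,:,::-1]); np.save(f'pics/{save}.npy',d); return p,d
def px2w(n,u,v,d=None,z=None):
    c=eyes.calibration(n);K,R,t=c['camera_matrix'],c['R'],c['t']
    r=np.linalg.solve(K,[u,v,1.]); o=-R.T@t; w=R.T@r
    return o+w*(d if z is None else (z-o[2])/w[2])
def w2px(n,X):
    c=eyes.calibration(n);q=c['camera_matrix']@(c['R']@np.array(X,float)+c['t']);return q[:2]/q[2]
E
python3 - <<'E'
from h import *
grab('top','t0');grab('side','s0');s=read_state();print(s['time_s'],s['eef_pos'],s['tcp_rot'],s['force'])
for n in('top','side'):
    c=eyes.calibration(n);print(n,-np.array(c['R']).T@c['t'])
E
```

```text
0.1 [ 250.97122669 -598.85593773  230.25271398] [[ 9.22267190e-01  3.86552009e-01 -8.80246280e-04]
 [ 3.86553011e-01 -9.22264713e-01  2.13759883e-03]
 [ 1.44730398e-05 -2.31169912e-03 -9.99997328e-01]] [-0.17339011  0.37508578  0.26636295]
top [ 547.41003239   60.96004442 1114.25401707]
side [ 473.16327018 -661.09614562  625.16009698]
```

View pics/t0.png

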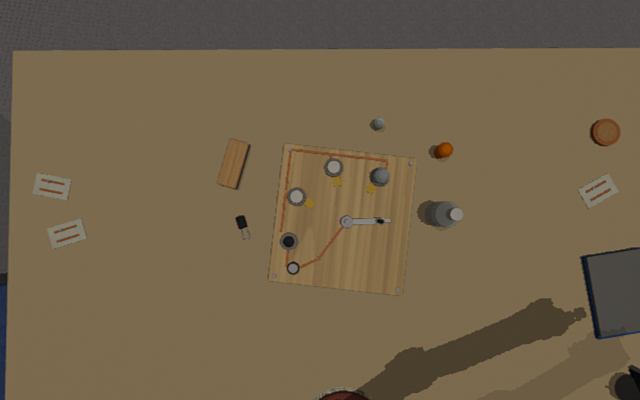

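View pics/s0.png

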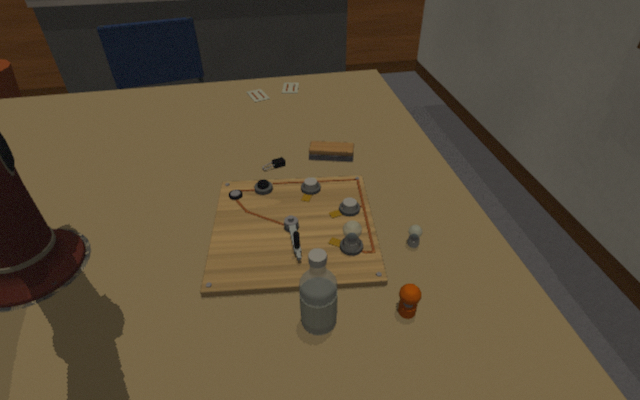

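The top view shows the spindle at (347,222), with the arm pointing right to (390,221) and its post at about (380,221). The lamp candidates are:
- the on-board bulb at (381,176)
- a small off-board bulb at (378,123)
- an orange bulb at (444,150)

The blanks are at (334,167) and (297,197). I choose (381,176) because it's in a socket, not orange, and the larger of the two white ones. The button is at about (289,241) and the coin cell at (293,268). I'll check this in a close crop.

```bash
python3 - <<'E'
from h import *
p=cv2.imread('pics/t0.png')[110:300,260:470]; q=cv2.imread('pics/s0.png')[165:335,190:430]
a=cv2.resize(p,None,fx=3.0,fy=3.0,interpolation=cv2.INTER_CUBIC); cv2.imwrite('pics/t0c.png',a)
b=cv2.resize(q,None,fx=3.3,fy=3.3,interpolation=cv2.INTER_CUBIC); cv2.imwrite('pics/s0c.png',b)
d=np.load('pics/t0.npy')
for n,u,v in [('spindle',347,222),('tip',387,221),('post',380,221),('lamp',381,176),('b20',334,167),('b70',297,197),('button',289,241),('coin',293,268),('bottle',456,214)]:
    print(n,px2w('top',u,v,d[v,u]).round(0))
for u,v in [(284,145),(415,157),(403,295),(269,282)]: print(px2w('top',u,v,z=18).round(0))
E
```

```text
spindle [525. -10.  50.]
tip [ 526. -109.   39.]
post [527. -86.  82.]
lamp [634. -89.  87.]
b20 [660.  21.  45.]
b70 [587. 113.  44.]
button [479. 133.  44.]
coin [411. 124.  27.]
bottle [ 543. -240.  167.]
[720. 146.  18.]
[ 687. -186.   18.]
[ 340. -150.   18.]
[375. 185.  18.]
```

View pics/t0c.png

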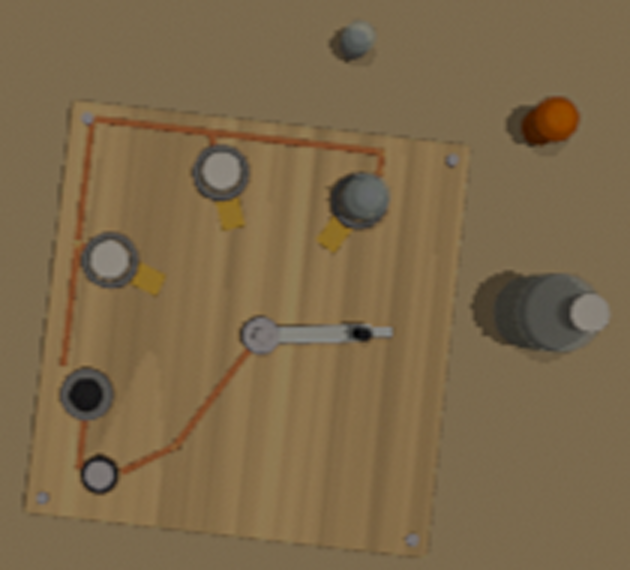

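View pics/s0c.png

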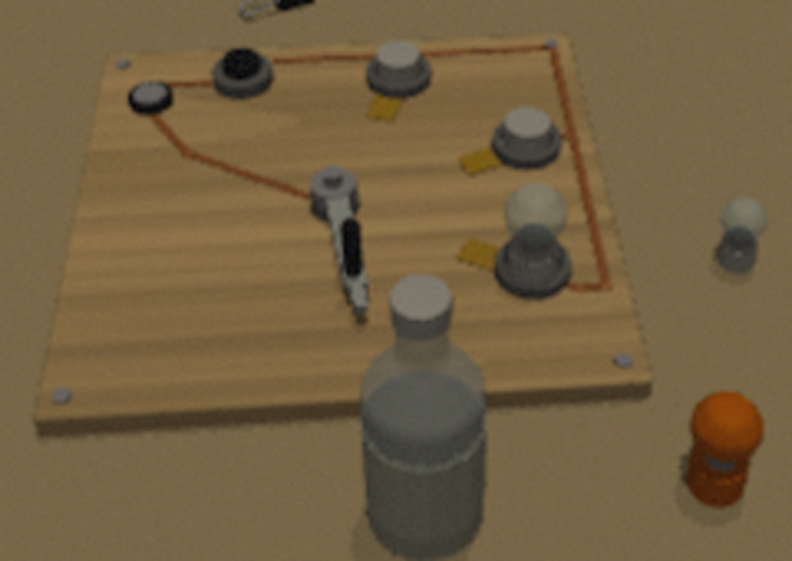

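The crop confirms it: the bulb at crop (360,200), px (380,177), stands in the −30° socket, and both decoys are off the board. Board yaw is about −0.1, and the arm sits at about −1.56 in world terms and needs to reach about −0.62. I'll move with the fingers shut to behind the post, on its −x side.

>>> carry_out(plan=[2.2,5.1,0,-0.04,2.2,5.1,0,-0.04,2.2,5.1,0,-0.04,2.2,5.1,0,-0.04,2.2,5.1,0,-0.04,2.2,5.1,0,-0.04,2.2,5.1,0,-0.04,2.2,5.1,0,-0.04,2.2,5.1,0,-0.04,2.2,5.1,0,-0.04,0,0,0,0,0,0,0,0], jaw=0, squeeze=20)

```text
time_s: 1.6
eef_pos: [470.7, -89.9, 231.0]
tcp_rot: [[1.0, -0.003, -0.001], [-0.003, -1.0, -0.001], [-0.001, 0.001, -1.0]]
force: [-1.0, -0.4, -0.7]
finger_gap: -0.2
finger_force: 0.0
```

```bash
python3 - <<'E'
from h import *
from scipy.optimize import least_squares
# board pose from image features (top), known board coords
P=lambda a:(140*np.cos(np.radians(a)),140*np.sin(np.radians(a)))
obs=[((346.7,221.7),(0,0),48),((333.7,167.3),P(20),42),((296.3,196.3),P(70),42),((289,241.3),(-65,138),40),((293,268),(-130,120),27)]
W=np.array([px2w('top',*o[0],z=o[2])[:2] for o in obs]);B=np.array([o[1] for o in obs])
def f(p):
    c,s=np.cos(p[2]),np.sin(p[2]);return (B@np.array([[c,s],[-s,c]])+p[:2]-W).ravel()
r=least_squares(f,[525,-10,-.1]);x,y,a=r.x;print(r.x,r.fun.reshape(-1,2).round(1))
R=lambda b:np.array([x+b[0]*np.cos(a)-b[1]*np.sin(a),y+b[0]*np.sin(a)+b[1]*np.cos(a)])
print('lamp',R(P(-30)),'button',R((-65,138)),'armtarget',a-np.pi/6)
# side check: where model lands in side image
for n,b,z in[('spindle',(0,0),48),('lamp base',P(-30),42),('lamp bulb',P(-30),67),('button',(-65,138),40)]: print(n,w2px('side',[*R(b),z]).round(0))
s=read_state();print(s['eef_pos'],s['tcp_rot'][:,0] if hasattr(s['tcp_rot'],'shape') else s['tcp_rot'],s['finger_gap'])
E
```

```text
[ 5.24970040e+02 -1.05101754e+01 -1.20737401e-01] [[-0.2 -1.4]
 [ 1.6 -0.3]
 [-0.1 -0. ]
 [-0.8  1.5]
 [-0.5  0.2]]
lamp [636.89985485 -94.60367373] button [477.06454344 134.31407476] armtarget -0.64433617684216
spindle [290. 217.]
lamp base [351. 239.]
lamp bulb [352. 230.]
button [262. 182.]
[470.69317467 -89.89285606 230.95183888] [ 0.99999507 -0.00288983 -0.00123181] -0.1922955967968185
```

>>> carry_out(plan=[0,0,-4.4,0,0,0,-4.4,0,0,0,-4.4,0,0,0,-4.4,0,0,0,0,0,1,0,0,0,1,0,0,0,1,0,0,0,0.8,0,0,0.05,0.8,-0.1,0,0.1,0.8,-0.1,0,0.1,0.8,0.1,0,0.1,0.8,0.1,0,0.1,0.8,0.2,0,0.1,0.8,0.3,0,0.1,0.6,0.3,0,0.05,0.5,0.3,0,0.05,0,0,0,0])

```text
time_s: 3.85
eef_pos: [568.8, -78.0, 55.3]
tcp_rot: [[0.733, 0.68, 0.001], [0.68, -0.733, 0.0], [0.001, 0.0, -1.0]]
force: [0.6, 0.3, -0.1]
finger_gap: -0.3
finger_force: 0.0
```

```bash
python3 - <<'E'
from h import *
p,_=grab('top','t1');q,_=grab('side','s1')
a=cv2.resize(p[110:300,260:470],None,fx=2,fy=2);b=cv2.resize(q[165:335,190:430],None,fx=2,fy=2.235)[:380]
cv2.imwrite('pics/c1.png',cv2.resize(np.hstack([a,b]),None,fx=.88,fy=.88)[:,:,::-1])
E
```

```text
(no output)
```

View pics/c1.png

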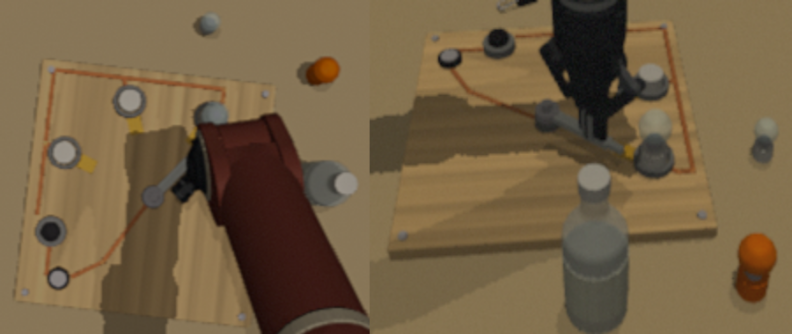

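The arm follows the finger: in the side crop the bar runs from the spindle (547,116) towards the lamp (655,150), slightly short of it. I'll finish the push, back off, rise, and move over to the button.

>>> carry_out(plan=[0.4,0.2,0,0.04,0.3,0.2,0,0.04,0.3,0.2,0,0.02,0,0,0,0,-1,-1.3,0,0,-2,-2.7,0,0,0,0,4.4,0,0,0,4.4,0,0,0,4.4,0,0,0,4.4,0,-1.5,5,0,-0.1,-1.5,5,0,-0.1,-1.5,5,0,-0.1,-1.5,5,0,-0.1,-1.2,4.6,0,-0.1,0,0,0,0])

```text
time_s: 5.95
eef_pos: [474.4, 137.4, 231.6]
tcp_rot: [[0.938, 0.347, -0.0], [0.347, -0.938, 0.002], [0.001, -0.002, -1.0]]
force: [-0.6, -0.3, 0.1]
finger_gap: 0.1
finger_force: 0.0
```

```bash
python3 - <<'E'
from h import *
p,_=grab('top','t2');q,_=grab('side','s2')
a=cv2.resize(p[150:250,310:420],None,fx=4,fy=4,interpolation=2);b=cv2.resize(q[185:285,270:370],None,fx=3.6,fy=4,interpolation=2)
cv2.imwrite('pics/c2.png',np.hstack([a,b])[:,:,::-1])
E
```

```text
(no output)
```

View pics/c2.png

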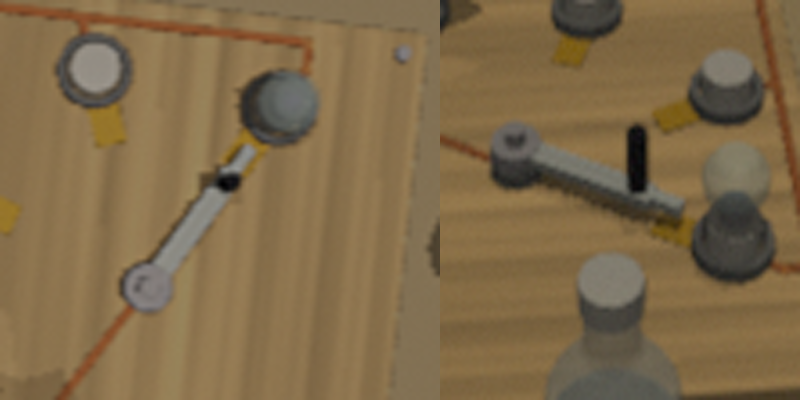

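```bash
python3 - <<'E'
from h import *
s=px2w('top',346.75,221.5,z=48); n=px2w('top',351.5,217,z=38); t=px2w('top',372.5,187,z=38); L=px2w('top',380.75,175.75,z=67)
print(s,n,t,L)
an=lambda v:np.arctan2(v[1],v[0])
for o in(s,[525,-10.5,0]): print('tip',an(t-o),'lamp',an(L-o), 'lat', 140*np.sin(an(L-o)-an(t-o)))
print(an(t-n))
# bar mask: gray-bright pixels (low saturation), fit line
p=cv2.imread('pics/t2.png'); h=cv2.cvtColor(p,cv2.COLOR_BGR2HSV)
m=(h[...,1]<60)&(h[...,2]>90); m[:190]=0;m[217:]=0;m[:,:350]=0;m[:,376:]=0
v,u=np.nonzero(m);W=np.array([px2w('top',a,b,z=38)[:2] for a,b in zip(u,v)])
l=cv2.fitLine(W.astype(np.float32),cv2.DIST_HUBER,0,.1,.1).ravel();print(len(u),l,np.arctan(l[1]/l[0]))
E
```

```text
[525.69449712  -9.23928967  48.        ] [536.52471862 -21.75342476  38.        ] [610.53342761 -74.60115009  38.        ] [635.95199777 -91.22512957  67.        ]
tip -0.6564441954332515 lamp -0.639382946118137 lat 2.388459025592649
tip -0.643134961985297 lamp -0.6289894216613433 lat 1.980309601704079
-0.6201095554393268
153 [  0.8008623  -0.5988485 566.57495   -40.06936  ] -0.64206254
```

The arm is at −0.642 rad and the lamp at about −0.64, an offset of roughly 2 mm. That's within tolerance, so now the button.

>>> carry_out(plan=[0.3,-0.3,-4.5,0,0,0,-4.5,0,0,0,-4.5,0,0,0,-4,0,0,0,-1,0,0,0,-0.3,0,0,0,-0.2,0,0,0,0,0])

```text
time_s: 7.05
eef_pos: [480.1, 130.6, 42.4]
tcp_rot: [[0.941, 0.34, 0.002], [0.34, -0.941, 0.001], [0.002, 0.0, -1.0]]
force: [-0.4, -0.3, -0.0]
finger_gap: 0.2
finger_force: 0.0
```

>>> carry_out(plan=[-0.2,0.3,0,0,0,0,-0.3,0,0,0,-0.2,0,0,0,-0.2,0,0,0,0,0])

```text
time_s: 7.68
eef_pos: [477.4, 134.3, 34.4]
tcp_rot: [[0.94, 0.34, 0.001], [0.34, -0.94, 0.001], [0.001, -0.001, -1.0]]
force: [-0.4, 2.5, 4.1]
finger_gap: -0.2
finger_force: 1.8
```

>>> carry_out(plan=[0,0,-0.1,0,0,0,-0.1,0,0,0,0,0])

```text
time_s: 8.05
eef_pos: [477.4, 134.3, 33.9]
tcp_rot: [[0.94, 0.341, 0.001], [0.341, -0.94, 0.001], [0.002, -0.0, -1.0]]
force: [-2.6, 1.7, 16.1]
finger_gap: 0.4
finger_force: 7.8
```

The force jumped to 16 N, so the button is on its stop, fully down. Now I'll release it.

>>> carry_out(plan=[0,0,0.5,0,0,0,1,0,0,0,4,0,0,0,4.5,0,0,0,4.5,0,0,0,4.5,0,0,0,0,0])

```text
time_s: 8.93
eef_pos: [479.1, 133.3, 225.6]
tcp_rot: [[0.941, 0.338, 0.007], [0.338, -0.941, 0.001], [0.007, 0.001, -1.0]]
force: [-0.1, 0.2, -0.6]
finger_gap: -0.0
finger_force: 0.0
```

```bash
python3 - <<'E'
from h import *
p,_=grab('top','t3');q,_=grab('side','s3')
a=cv2.resize(p[150:250,310:420],None,fx=4,fy=4,interpolation=2);b=cv2.resize(q[165:285,230:370],None,fx=2.57,fy=400/120,interpolation=2)
cv2.imwrite('pics/c3.png',np.hstack([a,b])[:,:,::-1])
E
```

```text
(no output)
```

View pics/c3.png

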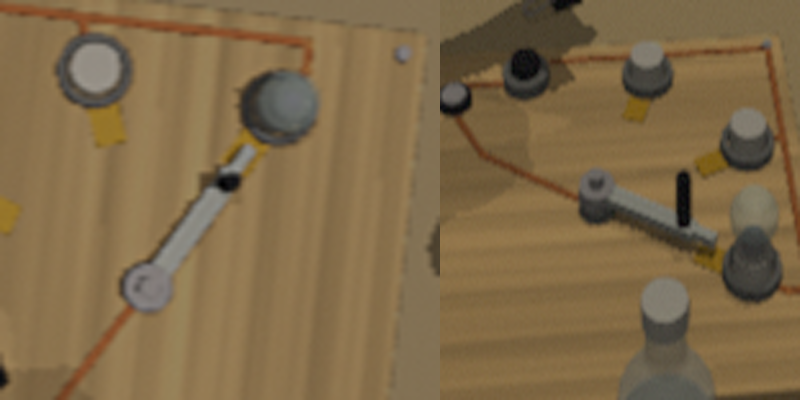

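The arm still points at the lamp (bulb at crop (283,103)), the button is up at crop (527,65), and the robot is clear of everything.

```bash
python3 -c "
from cell import job; print(job.hand_in())"
```

```text
the job is handed in; nothing more can be done
None
```

I turned the pointer arm to the lamp (about 2 mm off its centre line), pressed the button down to its stop and released it, and handed the job in; no verdict was returned.

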